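# Put the long spool clamps back in their caddy

## Task

Put away the two long spool clamps that stand among the short ones on the violin maker's bench: drop each of them, foot down and wing nut up, into an empty well of the plywood caddy, one clamp to a well.

Things in the scene. Friction and masses are not known exactly. Their poses are not given: they have to be found in the camera images.
- long_a_mid (a point): Long spool clamp, 160 mm tall, standing loose on the bench, 0.1 kg: two wooden spools (36 mm across) on an 8 mm rod, brass wing nut on top. From the foot: lower spool 0-24 mm, rod to 108, upper spool 108-132, nut and rod end to 160. Point: half-way up, 80 mm above the foot; best held by the upper spool, centred 40 mm higher. z up the rod. The short ones are 100 mm tall.
- long_b_mid (a point): The other one. Long spool clamp, 160 mm tall, standing loose on the bench, 0.1 kg: two wooden spools (36 mm across) on an 8 mm rod, brass wing nut on top. From the foot: lower spool 0-24 mm, rod to 108, upper spool 108-132, nut and rod end to 160. Point: half-way up, 80 mm above the foot; best held by the upper spool, centred 40 mm higher. z up the rod. The short ones are 100 mm tall.
- well_1 (a point): Centre of the inner floor of an empty well. Caddy: plywood box fixed to the bench, 250 x 82 mm, 96 mm high, three square wells in a row 84 mm apart, each 58 mm wide and 90 mm deep, floor 6 mm above the bench. z up, x along the row, y across. This is the end well; its neighbour along +x is the other empty one.
- well_2 (a point): Centre of the inner floor of an empty well. Caddy: plywood box fixed to the bench, 250 x 82 mm, 96 mm high, three square wells in a row 84 mm apart, each 58 mm wide and 90 mm deep, floor 6 mm above the bench. z up, x along the row, y across. This is the middle well; the next along +x already holds a long clamp, its top 166 mm above the bench.
Not all that is in view belongs to the job. What is shaped like the part that bears long_b_mid but green or purple is not meant.

How it is judged:
By the outcome, as a careful person would: the job done as asked, in the order asked, and still so for the second after the job is handed in, with the robot touching nothing.
It also fails if it takes over 64 s, if anything falls off the work surface, if the arm or the gripper's body presses on something with over 40 N, if the wrist force passes 120 N, or if a joint passes its speed limit or range.

## Robot

A 6-joint arm with a two-finger parallel gripper is mounted at the origin on the work surface. World frame = base frame: x ahead of the robot, y to its left, z up, the work surface at z = 0. Lengths are in m, angles in rad, forces in N, time in s.
With the tool pointing down it reaches from about 0.35 to 0.975 m from the base axis. Payload 4.9 kg.
Tool frame: the origin (TCP) lies at the very end of the fingers, on their centre line; the grasp point (between the pads) lies 19 mm behind it; x points along the fingers, y is the direction in which the jaws open and shut, and the axes are right-handed (so a half turn about x gives the same grasp; the last joint's range is limited). The gripper opens to 85 mm and grips with 20 to 120 N. Pads are 22 mm wide; open, the fingers measure 114 mm over their backs; the gripper's body (76 mm by 85 mm) begins 54 mm behind the grasp point. The pads swing forward as they close: fully open they stand 13 mm farther back than shut.
Start: joints at [-1.465, 0.053, 1.613, -0, 1.476, -0.119], TCP at [0.139, -0.609, 0.202] pointing down, gripper open.
Joint ranges: [-3.01, 3.01], [-1.01, 2.22], [0.06, 2.58], [-1.02, 4.17], [0.09, 2.62], [-3.14, 3.14]. Speed limits (rad/s): [2.57, 2.57, 3.14, 3.14, 3.14, 3.14].

## Interface

Orientations are given as a unit quaternion [w, x, y, z].
In Python, from plant import manip gives the robot as it stands.
- The arm moves only by the tool play_rows, never from a script. Its argument "plan" is a list of rows, each a list of 5 numbers: the shift along the tool's x, y, z in mm, then the turn about the tool's x in rad, then the closure, from -1 (fully open) to 1 (shut). A call has 1 to 8 rows; each row is the pose to reach, as a shift and turn from the pose commanded when the call began, along the tool's axes at that moment; what a row does not reach only later rows make up. A row lasts 1/8 s, in which the tool goes at most 62.5 mm and 10.7 degrees, less where a joint would pass 70% of its speed; a pose out of reach is approached as far as the arm can. A call with a gripper value outside its range is refused whole. The fingers move at their own pace and stop on an object; the grip force is fixed at half the most. Time passes only in rows, so rows that repeat a pose let the fingers close. It gives the time, the measured TCP pose, the force and the opening at its end, in the units of the state.
- manip.state(): the state, without advancing time (a new reading comes with each control period).
- manip.grab_frame(name): name is "scene" or "top" or "wrist"; returns a dict with "img" (480x640x3 uint8, red, green, blue), "range_z" (480x640 float32, m along the optical axis (not along the pixel's ray), 0 where there is no reading), "fx", "fy", "cx", "cy" (pixels), "origin" and "rotation" of the camera in the world. Camera axes: x right, y up, looking along -z (the intrinsics and any distortion apply to the point x, -y, -z); pixel columns grow to the right and rows downward; lengths in m; the calibration is good to about 2 mm. A picture is of the moment at which its call begins.
- manip.job_done(): hands the job in, once; it reports no verdict.
The state is a dict: "time": time; "joint_pos": joint angles; "joint_vel": joint speeds; "joint_efforts": joint torques, N m; "tool_pos": TCP position; "tool_rot": TCP orientation; "contact_force": force on the tool from outside, world axes, zero at the start; "ft_torque": the same for the moment, N m; "gripper_width": opening from 0.0 (shut) to 1.0 (fully open).
Only numpy, scipy, OpenCV 4.12 (cv2) and the standard library are available. Lean on these libraries where they do the work, as an engineer would, in place of code of your own. Each camera call takes 0.05 s, during which the arm holds its last target. There are 200 camera calls.

## Working session

There is one attempt and no reset: what is moved stays moved. The work goes in short steps, Python scripts to look and compute and a tool call to move; the robot and the scene stay as the last step left them, time stands still between calls to the robot, and variables do not carry over. Pictures are saved under pics/ and viewed, about 8 in all and at most 12, crops included, and the job is handed in when it is done.

Besides the shell and the picture viewer there is one more tool, called after "Call:" as name(argument=value, ...) on one line, values as JSON. play_rows: Moves the arm, as the interface text tells. Its arguments: {"type":"object","properties":{"plan":{"type":"array"}},"required":["plan"]}

```bash
mkdir -p pics
cat > h.py <<'E'
from plant import manip
import numpy as np, cv2
def grab(n,save=None):
    f=manip.grab_frame(n)
    if save: cv2.imwrite('pics/'+save,f['img'][:,:,::-1])
    return f
def pts(f):
    z=f['range_z']; v,u=np.mgrid[:480,:640]
    c=np.stack([(u-f['cx'])/f['fx']*z,-(v-f['cy'])/f['fy']*z,-z],-1)
    P=c@np.array(f['rotation']).T+np.array(f['origin']); P[z==0]=np.nan
    return P
E
python3 - <<'E'
from h import *
for n in('scene','top'):
    f=grab(n,n+'1.png'); np.savez(n+'1.npz',**f)
    print(n,{k:np.round(v,3).tolist() if not isinstance(v,str) else v for k,v in f.items() if k not in('img','range_z')},(f['range_z']>0).mean())
print(manip.state())
E
```

```text
scene {'fx': 576.5, 'fy': 576.5, 'cx': 319.099, 'cy': 239.507, 'origin': [1.103, 0.422, 0.653], 'rotation': [0.398, 0.199, 0.388, 0.807]} 0.9961458333333333
top {'fx': 444.865, 'fy': 444.865, 'cx': 319.135, 'cy': 236.173, 'origin': [0.389, -0.005, 0.797], 'rotation': [-0.703, -0.056, 0.053, 0.707]} 0.996044921875
{'time': 0.1, 'joint_pos': array([-1.46503918e+00,  5.33318540e-02,  1.61414898e+00,  1.19688230e-05,
        1.47599991e+00, -1.18988426e-01]), 'joint_vel': array([ 6.96686786e-04, -3.62354448e-04, -3.55869975e-03,  5.85831734e-04,
        1.20009774e-03, -5.12256728e-05]), 'joint_efforts': array([-4.32122115e-04, -3.94904745e+01, -3.71365142e+01, -1.08518539e-04,
        3.91841138e-03, -9.24065006e-06]), 'tool_pos': array([ 0.13923215, -0.60866326,  0.20076519]), 'tool_rot': array([ 0.0786245 ,  0.70265529,  0.07995949, -0.70263804]), 'contact_force': array([ 0.58100325,  0.4456726 , -0.49557055]), 'ft_torque': array([-0.00407016, -0.01413958,  0.01718856]), 'gripper_width': 1.0017549765057598}
```

```bash
sed -i "s/    P=c@.*/    w,x,y,z4=f['rotation']; P=Rotation.from_quat([x,y,z4,w]).apply(c.reshape(-1,3)).reshape(c.shape)+np.array(f['origin']); P[z==0]=np.nan/; s/^import numpy.*/&\nfrom scipy.spatial.transform import Rotation/" h.py
python3 - <<'E'
from h import *
for n in('top','scene'):
    P=pts(np.load(n+'1.npz')); z=P[...,2]
    print(n,np.nanmedian(z))
    m=((z>0.03)&(z<0.25)).astype(np.uint8)
    k,l,s,c=cv2.connectedComponentsWithStats(m)
    for i in range(1,k):
        if s[i,4]>60:
            q=P[l==i]; print(s[i],np.round(q.min(0),3),np.round(q.max(0),3))
E
```

```text
top -0.0006011113055750528
[  451     0   189    71 12885] [ 0.816 -0.593  0.03 ] [ 0.919 -0.25   0.138]
[ 301   57   32   53 1329] [ 0.74  -0.026  0.03 ] [0.791 0.03  0.141]
[   0  125   93   66 2268] [0.58  0.394 0.03 ] [0.625 0.43  0.25 ]
[601 140  20  17 247] [ 0.651 -0.535  0.03 ] [ 0.677 -0.507  0.047]
[ 392  151  101  160 6999] [ 0.38  -0.286  0.03 ] [ 0.64  -0.125  0.167]
[611 151  29  47 805] [ 0.575 -0.566  0.03 ] [ 0.66  -0.522  0.056]
[163 165  33  29 564] [0.571 0.203 0.032] [0.606 0.237 0.161]
[275 177  22  24 406] [0.568 0.036 0.046] [0.603 0.072 0.1  ]
[172 233  33  25 550] [0.464 0.183 0.033] [0.498 0.217 0.161]
[117 250  41  25 620] [0.438 0.264 0.031] [0.473 0.3   0.161]
[276 254  23  23 397] [0.437 0.033 0.049] [0.473 0.069 0.101]
[164 289  33  24 576] [0.38  0.194 0.03 ] [0.415 0.229 0.162]
[241 416 112  29 728] [ 0.229 -0.041  0.19 ] [0.254 0.09  0.25 ]
scene 0.0020865599088356612
[    0     0   221   145 21804] [-0.156 -1.296  0.03 ] [ 0.519 -0.62   0.25 ]
[ 337    0   94   60 1924] [-0.742 -0.814  0.03 ] [-0.265 -0.409  0.168]
[ 484    0  156   67 6441] [-0.744 -0.306  0.03 ] [-0.707  0.19   0.202]
[ 403   42  122  119 6091] [-0.079 -0.064  0.03 ] [0.256 0.092 0.25 ]
[  53  149   36   50 1175] [ 0.571 -0.599  0.03 ] [ 0.679 -0.502  0.076]
[ 160  158  148   95 8481] [ 0.379 -0.284  0.03 ] [ 0.642 -0.122  0.17 ]
[474 211  27  70 817] [0.378 0.197 0.031] [0.416 0.232 0.162]
[   0  216   76  124 5813] [ 0.819 -0.381  0.03 ] [ 0.919 -0.245  0.139]
[363 222  23  37 562] [0.443 0.034 0.031] [0.474 0.071 0.103]
[ 417  236   53  121 1961] [0.466 0.186 0.03 ] [0.608 0.241 0.163]
[501 249  31  73 991] [0.445 0.266 0.03 ] [0.474 0.302 0.163]
[317 265  24  39 637] [0.566 0.039 0.031] [0.604 0.075 0.103]
[ 194  295   46   82 2705] [ 0.745 -0.02   0.03 ] [0.798 0.033 0.144]
[ 544  304   96  151 4468] [0.589 0.396 0.03 ] [0.627 0.442 0.25 ]
```

View pics/scene1.png

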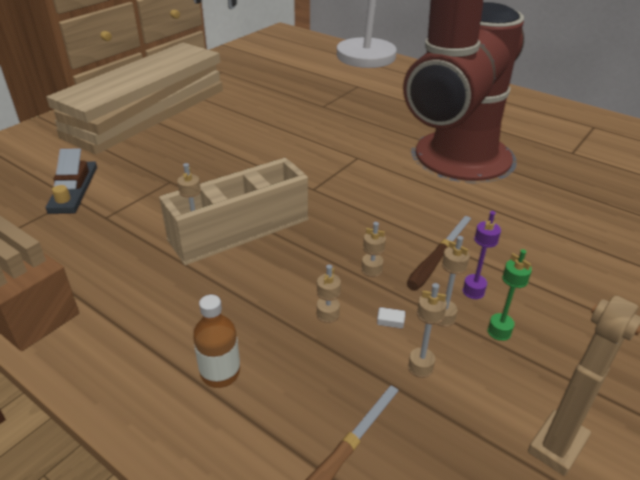

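View pics/top1.png

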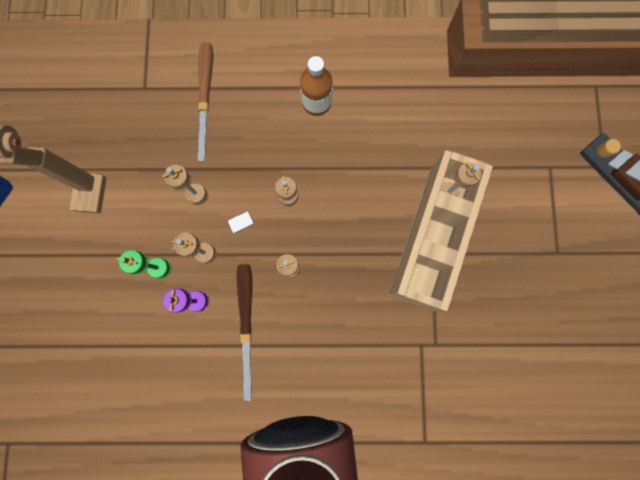

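Run:
```python
from h import *
for n in('top','scene'):
    f=np.load(n+'1.npz'); P=pts(f); z=P[...,2]
    for nm,x,y in(('A',.589,.22),('B',.481,.2),('C',.614,-.144)):
        near=np.hypot(P[...,0]-x,P[...,1]-y)<.04
        for lo,hi in((.126,.140),(.004,.030),(.14,.17)):
            q=P[near&(z>lo)&(z<hi)]
            if len(q)>3:
                c,r=cv2.minEnclosingCircle(q[:,:2].astype(np.float32)); print(n,nm,lo,len(q),np.round(c,4),round(r,4),np.round(q.mean(0),4),'zmax',q[:,2].max().round(4))
    m=(z>.088)&(z<.104)&(P[...,0]>.36)&(P[...,0]<.66)&(P[...,1]>-.31)&(P[...,1]<-.1)
    q=P[m]; r=cv2.minAreaRect((q[:,:2]*1000).astype(np.float32)); print(n,'caddy',r,cv2.boxPoints(r).round(1).tolist(),np.median(q[:,2]))
    m=(z>.3)&(z<.7)&(P[...,0]>.3)&(P[...,1]>0); print('tall',m.sum())
    q=P[(P[...,0]>.54)&(P[...,0]<.66)&(P[...,1]>.36)&(P[...,1]<.5)&(z>.03)]; print('mallet',q.min(0),q.max(0))
```

```text
top A 0.126 310 [0.5889 0.2204] 0.0179 [0.5863 0.2177 0.1313] zmax 0.1397
top A 0.004 317 [0.5888 0.2194] 0.0183 [0.5862 0.2173 0.021 ] zmax 0.0292
top A 0.14 107 [0.5891 0.2206] 0.0146 [0.5882 0.2197 0.1484] zmax 0.1612
top B 0.126 345 [0.4812 0.2009] 0.0179 [0.4807 0.1991 0.1312] zmax 0.1399
top B 0.004 292 [0.4915 0.1999] 0.0277 [0.4795 0.1965 0.0214] zmax 0.03
top B 0.14 96 [0.4818 0.2009] 0.0145 [0.4812 0.2001 0.149 ] zmax 0.1615
top caddy ((510.5645446777344, -205.89283752441406), (82.76815032958984, 250.99160766601562), 69.85203552246094) [[378.5, -201.5], [614.0999755859375, -288.0], [642.5999755859375, -210.3000030517578], [407.0, -123.80000305175781]] 0.0950747058621994
tall 0
mallet [0.57951479 0.3942189  0.03023695] [0.62520068 0.42984288 0.25770801]
scene A 0.126 391 [0.5892 0.2235] 0.0181 [0.5956 0.2255 0.1327] zmax 0.1398
scene A 0.004 598 [0.5866 0.227 ] 0.0351 [0.5945 0.2251 0.0203] zmax 0.03
scene A 0.14 222 [0.5886 0.2227] 0.015 [0.5899 0.2233 0.1487] zmax 0.163
scene B 0.126 320 [0.4811 0.2039] 0.0188 [0.4879 0.205  0.1328] zmax 0.1398
scene B 0.004 254 [0.4903 0.203 ] 0.0275 [0.4855 0.2134 0.0192] zmax 0.0297
scene B 0.14 183 [0.481  0.2033] 0.0151 [0.4822 0.2036 0.1486] zmax 0.1625
scene C 0.004 22 [ 0.617  -0.1465] 0.0361 [ 0.6258 -0.1474  0.0043] zmax 0.005
scene caddy ((509.6846008300781, -203.2522430419922), (87.60646057128906, 251.37794494628906), 70.19490051269531) [[376.6000061035156, -201.89999389648438], [613.0999755859375, -287.1000061035156], [642.7999877929688, -204.60000610351562], [406.29998779296875, -119.5]] 0.09679662579032411
tall 0
mallet [0.58530167 0.3960753  0.03032306] [0.62729806 0.44206964 0.26366381]
```

```bash
cat >> h.py <<'E'
def to(*T,jaw=70):
    s=manip.state(); w,x,y,z=s['tool_rot']; R=Rotation.from_quat([x,y,z,w]).as_matrix()
    print('t',round(s['time'],2),'tcp',s['tool_pos'].round(4),'grip',round(s['gripper_width'],3),'F',s['contact_force'].round(1),'q',s['joint_pos'].round(2))
    print('x',R[:,0].round(3),'y',R[:,1].round(3))
    a=np.radians(jaw); d=R.T@[np.cos(a),np.sin(a),0]; t=np.arctan2(d[2],d[1])
    t=(t+np.pi/2)%np.pi-np.pi/2
    for p in T: print('shift mm',p,(R.T@(np.array(p)-s['tool_pos'])*1000).round(1),'turn',round(t,3))
E
python3 -c "
from h import *
to((.3,-.3,.3),(.589,.2215,.3),(.589,.2215,.102))"
```

```text
t 0.1 tcp [ 0.1392 -0.6087  0.2008] grip 1.002 F [ 0.6  0.4 -0.5] q [-1.47  0.05  1.61  0.    1.48 -0.12]
x [-0.     0.002 -1.   ] y [ 0.223 -0.975 -0.002]
shift mm (0.3, -0.3, 0.3) [ -98.7 -265.3 -225.5] turn 0.574
shift mm (0.589, 0.2215, 0.3) [ -97.8 -709.2 -623.5] turn 0.574
shift mm (0.589, 0.2215, 0.102) [ 100.2 -708.9 -623.4] turn 0.574
```

Call:
play_rows(plan=[[-98,0,0,0,-1],[-98,0,0,0.1,-1],[-98,-50,-40,0.2,-1],[-98,-95,-80,0.35,-1],[-98,-140,-120,0.45,-1],[-98,-185,-160,0.574,-1],[-98,-230,-200,0.574,-1],[-98,-265,-225,0.574,-1]])

```text
time: 1.1
tool_pos: [0.3002, -0.2986, 0.2995]
tool_rot: [-0.123, 0.696, -0.122, -0.696]
contact_force: [0.3, 0.9, -0.6]
gripper_width: 1.0
```

```bash
python3 -c "
from h import *
to((.589,.2215,.3),(.589,.2215,.102))"
```

```text
t 1.1 tcp [ 0.3002 -0.2986  0.2995] grip 1.0 F [ 0.3  0.9 -0.6] q [-0.96 -0.49  1.91  0.    1.72  0.96]
x [ 0.  0. -1.] y [-0.341 -0.94  -0.   ]
shift mm (0.589, 0.2215, 0.3) [-3.000e-01 -5.874e+02 -9.410e+01] turn 0.001
shift mm (0.589, 0.2215, 0.102) [ 197.7 -587.3  -94.1] turn 0.001
```

Call:
play_rows(plan=[[0,-587,-94,0,-1],[0,-587,-94,0,-1],[0,-587,-94,0,-1],[0,-587,-94,0,-1],[0,-587,-94,0,-1],[0,-587,-94,0,-1],[0,-587,-94,0,-1],[0,-587,-94,0,-1]])

```text
time: 2.1
tool_pos: [0.5433, 0.1382, 0.2995]
tool_rot: [0.122, -0.696, 0.123, 0.696]
contact_force: [0.3, 0.3, 0.3]
gripper_width: 1.0
```

```bash
python3 -c "
from h import *
to((.589,.2215,.3),(.589,.2215,.102))"
```

```text
t 2.1 tcp [0.5433 0.1382 0.2995] grip 1.0 F [0.3 0.3 0.3] q [ 0.12 -0.14  1.64 -0.    1.64  2.04]
x [-0. -0. -1.] y [-0.342 -0.94   0.   ]
shift mm (0.589, 0.2215, 0.3) [ -0.6 -93.9 -14.5] turn 0.0
shift mm (0.589, 0.2215, 0.102) [197.4 -94.  -14.5] turn 0.0
```

Call:
play_rows(plan=[[0,-50,-8,0,-1],[0,-94,-14,0,-1],[50,-94,-14,0,-1],[50,-94,-14,0,-1],[50,-94,-14,0,-1]])

```text
time: 2.72
tool_pos: [0.5882, 0.2193, 0.2508]
tool_rot: [-0.123, 0.696, -0.123, -0.696]
contact_force: [-0.1, 0.2, 1.0]
gripper_width: 1.001
```

```bash
python3 -c "
from h import *
to((.589,.2215,.102))
f=grab('wrist','w1.png');P=pts(f);z=P[...,2]
n=np.hypot(P[...,0]-.589,P[...,1]-.2215)<.035
for lo,hi in((.126,.138),(.142,.17)):
  q=P[n&(z>lo)&(z<hi)];print(len(q),q.min(0),q.max(0),cv2.minEnclosingCircle(q[:,:2].astype(np.float32)))
"
```

```text
t 2.73 tcp [0.5882 0.2193 0.2508] grip 1.001 F [-0.1  0.2  1. ] q [ 0.24  0.03  1.55 -0.    1.56  2.16]
x [ 0.  0. -1.] y [-0.343 -0.939 -0.   ]
shift mm (0.589, 0.2215, 0.102) [ 1.488e+02 -2.300e+00  1.000e-01] turn -0.001
1339 [0.57261218 0.20281207 0.12621142] [0.60803174 0.23804853 0.13791922] ((0.5902532339096069, 0.22038723528385162), 0.017956139519810677)
416 [0.58332417 0.20635221 0.14200788] [0.59693903 0.23426518 0.16233471] ((0.589493453502655, 0.22001400589942932), 0.014945394359529018)
```

View pics/w1.png

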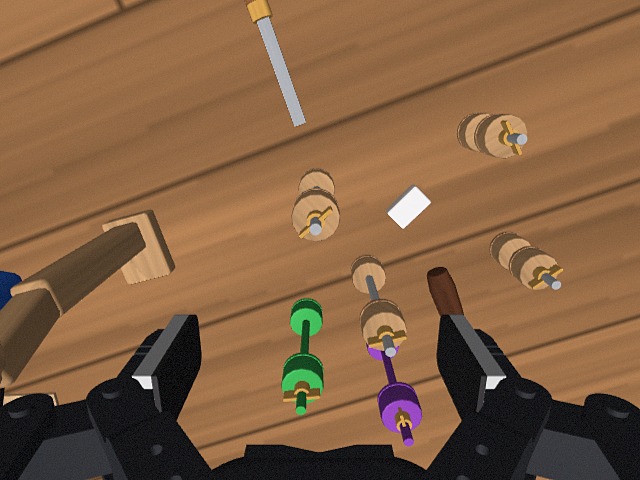

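Call:
play_rows(plan=[[50,-1.5,1,0,-1],[100,-1.5,1,0,-1],[130,-1.5,1,0,-1],[148,-1.5,1,0,-1],[148,-1.5,1,0,-1],[148,-1.5,1,0,1],[148,-1.5,1,0,1],[148,-1.5,1,0,1]])

```text
time: 3.78
tool_pos: [0.5884, 0.2216, 0.1031]
tool_rot: [-0.123, 0.697, -0.123, -0.696]
contact_force: [0.7, 0.6, 0.3]
gripper_width: 0.38
```

Call:
play_rows(plan=[[0,0,0,0,1],[0,0,0,0,1],[0,0,0,0,1],[0,0,0,0,1],[0,0,0,0,1]])

```text
time: 4.4
tool_pos: [0.5886, 0.2217, 0.1036]
tool_rot: [-0.123, 0.697, -0.122, -0.696]
contact_force: [-0.6, -0.2, 6.3]
gripper_width: 0.107
```

```bash
python3 -c "
from h import *
to((.589,.2215,.102))
f=grab('scene','s2.png')"
```

```text
t 4.4 tcp [0.5886 0.2217 0.1036] grip 0.107 F [-0.6 -0.2  6.3] q [0.24 0.14 1.69 0.   1.31 2.16]
x [ 0.002  0.001 -1.   ] y [-0.342 -0.94  -0.001]
shift mm (0.589, 0.2215, 0.102) [ 1.6  0.  -0.4] turn -0.0
```

```bash
python3 -c "
import cv2;a=cv2.imread('pics/s2.png');cv2.imwrite('pics/s2c.png',cv2.resize(a[150:400,320:600],None,fx=2.3,fy=2.3))"
```

```text
(no output)
```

View pics/s2c.png

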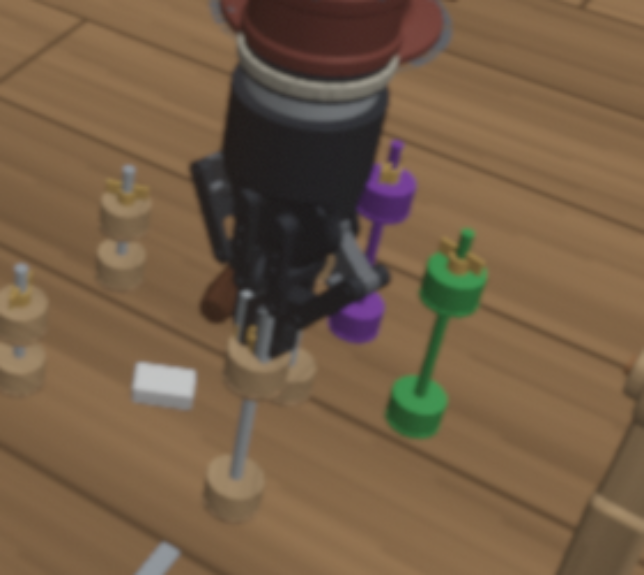

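```bash
python3 -c "
from h import *
f=grab('scene');P=pts(f);im=f['img']
for (u,v) in [(243,300),(265,330),(280,330),(250,320),(235,290),(290,340),(260,375),(350,260),(330,300)]:
  a,b=int(320+u/2.3),int(150+v/2.3);print((u,v),P[b,a].round(3),im[b,a])
f=grab('wrist','w2.png');P=pts(f);np.savez('w2.npz',**f);print(f['origin'],f['rotation'])
"
```

```text
(243, 300) [0.594 0.21  0.168] [79 81 82]
(265, 330) [0.601 0.228 0.161] [95 97 98]
(280, 330) [0.599 0.235 0.164] [36 33 32]
(250, 320) [0.593 0.215 0.154] [39 34 32]
(235, 290) [0.441 0.14  0.027] [64 45 36]
(290, 340) [0.592 0.24  0.154] [40 38 38]
(260, 375) [0.602 0.231 0.129] [120 100  75]
(350, 260) [0.608 0.267 0.235] [88 90 94]
(330, 300) [0.615 0.264 0.213] [31 28 29]
[0.66259789 0.19363028 0.27644437] [-0.56663808  0.08782499 -0.12654578  0.80944069]
```

View pics/w2.png

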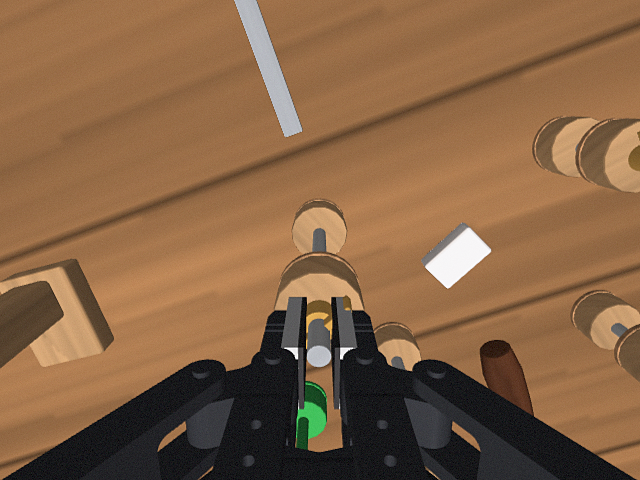

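```bash
python3 -c "
from h import *
f=np.load('w2.npz');P=pts(f)
for u,v in[(297,300),(297,320),(297,340),(292,352),(341,300),(341,320),(341,340),(347,352),(320,355),(320,280),(320,262),(325,322),(278,320),(360,320)]: print((u,v),P[v,u].round(4))
s=np.load('scene1.npz')
"
```

```text
(297, 300) [0.6018 0.2244 0.1394]
(297, 320) [0.6021 0.2234 0.1553]
(297, 340) [0.602  0.2228 0.1678]
(292, 352) [0.6002 0.2249 0.1705]
(341, 300) [0.5968 0.2091 0.1404]
(341, 320) [0.5971 0.2098 0.1552]
(341, 340) [0.5969 0.2105 0.1669]
(347, 352) [0.5971 0.209  0.1743]
(320, 355) [0.59   0.2198 0.1602]
(320, 280) [0.6034 0.2148 0.1321]
(320, 262) [0.6066 0.2136 0.1218]
(325, 322) [0.5928 0.2168 0.1451]
(278, 320) [0.6008 0.2314 0.1483]
(360, 320) [0.5906 0.2045 0.1475]
```

Call:
play_rows(plan=[[0,0,0,0,-1],[0,0,0,0,-1],[0,0,0,0,-1],[-50,0,0,0,-1],[-60,0,0,0,-1],[-60,0,0,0,-1],[-60,0,0,0,-1]])

```text
time: 5.42
tool_pos: [0.5867, 0.2211, 0.1599]
tool_rot: [0.122, -0.695, 0.123, 0.697]
contact_force: [-0.0, -1.1, -0.4]
gripper_width: 1.002
```

```bash
python3 -c "
from h import *
to((.5895,.221,.07))
f=np.load('w2.npz');P=pts(f)
print('closed body',[P[v,320].round(4) for v in(445,455,465,475)])
f=grab('wrist','w3.png');P=pts(f);im=f['img'].max(2)
print('open body',[P[v,320].round(4) for v in(445,455,465,475)])
m=(f['range_z']<.17)&(f['range_z']>0)
l=np.argwhere(m&(np.arange(640)<320)); r=np.argwhere(m&(np.arange(640)>=320))
for q in(l,r):
  X=P[q[:,0],q[:,1]]; o=np.argsort(X[:,2])[:200:25]; print(np.c_[q[o][:,::-1],X[o].round(3)])
X=P[...];n=np.hypot(X[...,0]-.589,X[...,1]-.221)<.03; q=X[n&(X[...,2]>.126)&(X[...,2]<.138)];print(len(q),cv2.minEnclosingCircle(q[:,:2].astype(np.float32)))
"
```

```text
t 5.42 tcp [0.5867 0.2211 0.1599] grip 1.002 F [-0.  -1.1 -0.4] q [0.24 0.09 1.65 0.   1.41 2.16]
x [-0.003 -0.001 -1.   ] y [-0.342 -0.94   0.002]
shift mm (0.5895, 0.221, 0.07) [89.9 -1.  -2.9] turn -0.0
closed body [array([0.409 , 0.2852, 0.0012]), array([0.5981, 0.2169, 0.2091]), array([0.5989, 0.2166, 0.2124]), array([0.5988, 0.2167, 0.2146])]
open body [array([0.4613, 0.2649, 0.1174]), array([0.5965, 0.2166, 0.2653]), array([0.5973, 0.2163, 0.2685]), array([0.5979, 0.2161, 0.2714])]
[[1.99e+02 3.36e+02 6.02e-01 2.60e-01 2.03e-01]
 [2.00e+02 3.56e+02 5.95e-01 2.63e-01 2.04e-01]
 [2.00e+02 3.61e+02 5.93e-01 2.64e-01 2.05e-01]
 [1.98e+02 3.37e+02 6.03e-01 2.60e-01 2.05e-01]
 [1.99e+02 3.50e+02 5.98e-01 2.61e-01 2.06e-01]
 [1.96e+02 3.28e+02 6.07e-01 2.58e-01 2.06e-01]
 [1.95e+02 3.27e+02 6.07e-01 2.58e-01 2.07e-01]
 [1.99e+02 3.65e+02 5.93e-01 2.63e-01 2.07e-01]]
[[4.37e+02 3.45e+02 5.69e-01 1.81e-01 2.03e-01]
 [4.37e+02 3.47e+02 5.69e-01 1.81e-01 2.04e-01]
 [4.40e+02 3.28e+02 5.77e-01 1.79e-01 2.05e-01]
 [4.38e+02 3.54e+02 5.67e-01 1.82e-01 2.05e-01]
 [4.38e+02 3.51e+02 5.69e-01 1.82e-01 2.06e-01]
 [4.40e+02 3.40e+02 5.73e-01 1.80e-01 2.06e-01]
 [4.42e+02 3.21e+02 5.80e-01 1.77e-01 2.07e-01]
 [4.42e+02 3.32e+02 5.77e-01 1.79e-01 2.07e-01]]
2475 ((0.5900173187255859, 0.22016461193561554), 0.01818219944834709)
```

View pics/w3.png

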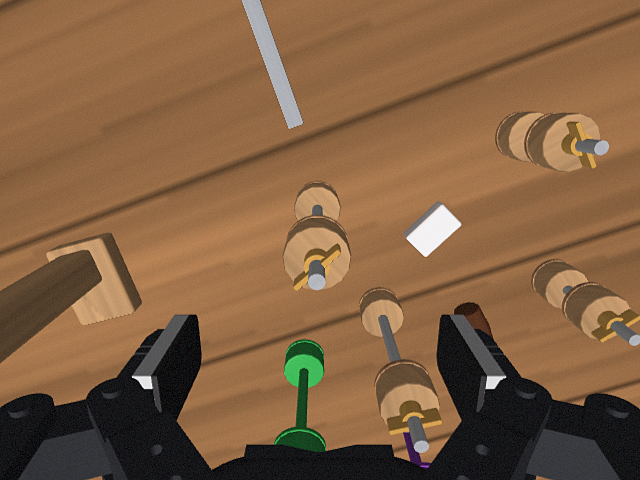

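Call:
play_rows(plan=[[20,0,-2,0,-1],[20,0,-2,0,-1],[20,0,-2,0,-1],[20,0,-2,0,-1]])

```text
time: 5.98
tool_pos: [0.5898, 0.2208, 0.1423]
tool_rot: [-0.123, 0.697, -0.123, -0.696]
contact_force: [-0.7, 0.1, -0.6]
gripper_width: 1.006
```

```bash
python3 -c "
from h import *
to((.5897,.2205,.07))"
```

```text
t 5.97 tcp [0.5898 0.2208 0.1423] grip 1.006 F [-0.7  0.1 -0.6] q [0.24 0.11 1.66 0.   1.38 2.16]
x [ 0.001  0.    -1.   ] y [-0.342 -0.94  -0.   ]
shift mm (0.5897, 0.2205, 0.07) [72.3  0.3  0.1] turn -0.0
```

Call:
play_rows(plan=[[30,0,0,0,-1],[55,0,0,0,-1],[72,0,0,0,-1],[72,0,0,0,-1],[72,0,0,0,1],[72,0,0,0,1],[72,0,0,0,1],[72,0,0,0,1]])

```text
time: 6.98
tool_pos: [0.5906, 0.2209, 0.0713]
tool_rot: [-0.123, 0.697, -0.122, -0.696]
contact_force: [0.3, 0.8, 3.5]
gripper_width: 0.402
```

Call:
play_rows(plan=[[0,0,0,0,1],[0,0,0,0,1],[0,0,0,0,1]])

```text
time: 7.35
tool_pos: [0.5906, 0.221, 0.0714]
tool_rot: [-0.123, 0.697, -0.122, -0.696]
contact_force: [0.4, 0.4, 5.2]
gripper_width: 0.405
```

Call:
play_rows(plan=[[-20,0,0,0,1],[-60,0,0,0,1],[-110,0,0,0,1],[-160,0,0,0,1],[-195,0,0,0,1],[-195,0,0,0,1],[-195,0,0,0,1]])

```text
time: 8.22
tool_pos: [0.5887, 0.2205, 0.2632]
tool_rot: [0.122, -0.695, 0.123, 0.697]
contact_force: [0.2, -1.2, -1.6]
gripper_width: 0.403
```

```bash
python3 -c "
from h import *
to((.5101,-.2045,.266),(.5101,-.2045,.079))
f=grab('scene','s3.png');cv2.imwrite('pics/s3.png',f['img'][50:400,250:600,::-1])"
```

```text
t 8.22 tcp [0.5887 0.2205 0.2632] grip 0.403 F [ 0.2 -1.2 -1.6] q [ 0.24  0.03  1.53 -0.    1.58  2.16]
x [-0.003 -0.001 -1.   ] y [-0.342 -0.94   0.002]
shift mm (0.5101, -0.2045, 0.266) [ -2.3 426.2 -71.6] turn -0.0
shift mm (0.5101, -0.2045, 0.079) [184.7 425.9 -72. ] turn -0.0
```

View pics/s3.png

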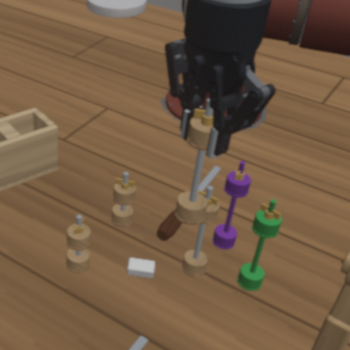

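The clamp hangs upright in the jaws by its upper spool: top at (205,125) in the crop, foot at (192,208). Next I move it over well_2.

Call:
play_rows(plan=[[-2,30,-5,0,1],[-2,85,-14,0,1],[-2,145,-24,0,1],[-2,205,-34,0,1],[-2,265,-45,0,1],[-2,325,-55,0,1],[-2,385,-65,0,1],[-2,415,-70,0,1]])

```text
time: 9.28
tool_pos: [0.5114, -0.1954, 0.264]
tool_rot: [0.124, -0.695, 0.123, 0.698]
contact_force: [1.1, -0.1, -1.1]
gripper_width: 0.411
```

Call:
play_rows(plan=[[0,11,-2,0,1],[0,11,-2,0,1],[0,11,-2,0,1],[0,11,-2,0,1]])

```text
time: 9.78
tool_pos: [0.5118, -0.2031, 0.2669]
tool_rot: [0.122, -0.696, 0.122, 0.696]
contact_force: [-0.5, -1.1, -1.5]
gripper_width: 0.403
```

```bash
python3 -c "
from h import *
to((.5101,-.2045,.079))
for n in('top','scene'):
  f=grab(n,n+'4.png');P=pts(f);z=P[...,2]
  m=(z>.165)&(z<.225)&(np.hypot(P[...,0]-.51,P[...,1]+.2045)<.06);q=P[m]
  m=(z>.188)&(z<.212)&(np.hypot(P[...,0]-.51,P[...,1]+.2045)<.05);q=P[m]
  if len(q): print(n,len(q),q.min(0).round(4),q.max(0).round(4),cv2.minEnclosingCircle(q[:,:2].astype(np.float32)))
a=cv2.imread('pics/top4.png')[130:330,340:540];b=cv2.imread('pics/scene4.png')[50:300,120:370]
cv2.imwrite('pics/c4.png',np.hstack([cv2.resize(a,(500,500))[:, :400],cv2.resize(b,(500,500))[:, :400]]))"
```

```text
t 9.78 tcp [ 0.5118 -0.2031  0.2669] grip 0.403 F [-0.5 -1.1 -1.5] q [-0.51 -0.16  1.71  0.    1.59  1.41]
x [ 0.  0. -1.] y [-0.34 -0.94 -0.  ]
shift mm (0.5101, -0.2045, 0.079) [187.9   2.    1.1] turn 0.002
top 117 [ 0.4921 -0.2087  0.1934] [ 0.5236 -0.1847  0.2119] ((0.5086774826049805, -0.19996729493141174), 0.01740293949842453)
scene 184 [ 0.4959 -0.2129  0.1963] [ 0.5285 -0.1823  0.212 ] ((0.5108245015144348, -0.19956225156784058), 0.01798558607697487)
```

View pics/c4.png

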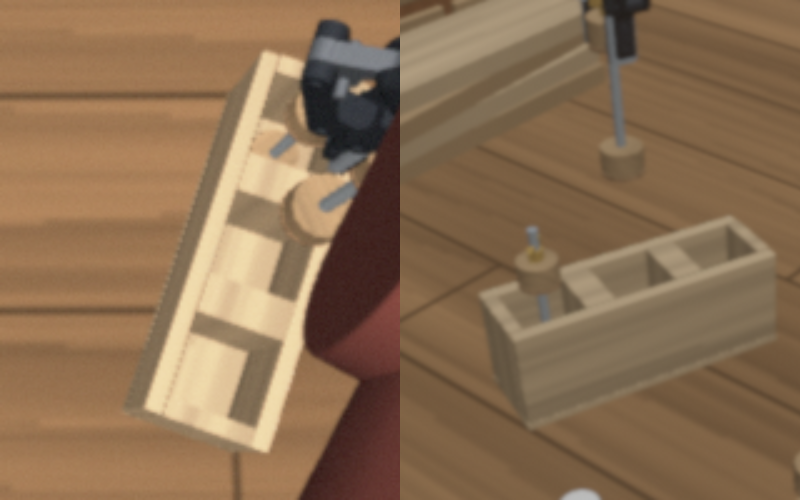

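Call:
play_rows(plan=[[0,3.5,-0.5,0,1],[30,3.5,-0.5,0,1],[65,3.5,-0.5,0,1],[90,3.5,-0.5,0,1],[110,3.5,-0.5,0,1],[125,3.5,-0.5,0,1],[125,3.5,-0.5,0,1]])

```text
time: 10.75
tool_pos: [0.5101, -0.2074, 0.1407]
tool_rot: [0.123, -0.696, 0.123, 0.697]
contact_force: [-0.6, -0.4, -0.8]
gripper_width: 0.401
```

Call:
play_rows(plan=[[20,0,0,0,1],[40,0,0,0,1],[54,0,0,0,1],[61,0,0,0,1],[61,0,0,0,1],[61,0,0,0,1]])

```text
time: 11.5
tool_pos: [0.5113, -0.208, 0.0817]
tool_rot: [-0.123, 0.697, -0.123, -0.696]
contact_force: [-0.5, -0.2, 0.7]
gripper_width: 0.409
```

Inserted freely, with no contact force. Lower 2 mm more, release, wait, retreat.

Call:
play_rows(plan=[[2,0,0,0,1],[2,0,0,0,1],[2,0,0,0,0],[2,0,0,0,-1],[2,0,0,0,-1],[2,0,0,0,-1],[2,0,0,0,-1]])

```text
time: 12.38
tool_pos: [0.5107, -0.2077, 0.0789]
tool_rot: [-0.123, 0.696, -0.123, -0.696]
contact_force: [-0.4, -0.4, -0.1]
gripper_width: 1.0
```

Call:
play_rows(plan=[[-30,0,0,0,-1],[-80,0,0,0,-1],[-130,0,0,0,-1],[-160,0,0,0,-1],[-160,0,0,0,-1],[-160,0,0,0,-1]])

```text
time: 13.12
tool_pos: [0.5101, -0.2074, 0.2373]
tool_rot: [0.123, -0.696, 0.123, 0.697]
contact_force: [-0.4, 0.4, -0.3]
gripper_width: 0.999
```

```bash
python3 -c "
from h import *
to((.4817,.2017,.24),(.4817,.2017,.07))
f=grab('scene');P=pts(f);z=P[...,2]
for x,y in((.51,-.2045),(.589,-.233)):
  n=np.hypot(P[...,0]-x,P[...,1]-y)<.035
  for lo,hi in((.114,.141),(.145,.175)):
    q=P[n&(z>lo)&(z<hi)];print(len(q),q[:,2].max(),cv2.minEnclosingCircle(q[:,:2].astype(np.float32)))"
```

```text
t 13.12 tcp [ 0.5101 -0.2074  0.2373] grip 0.999 F [-0.4  0.4 -0.3] q [-0.52 -0.14  1.74 -0.    1.54  1.4 ]
x [-0.002  0.001 -1.   ] y [-0.342 -0.94  -0.   ]
shift mm (0.4817, 0.2017, 0.24) [  -2.2 -374.7  166.7] turn -0.0
shift mm (0.4817, 0.2017, 0.07) [ 167.8 -374.6  166.3] turn -0.0
353 0.14099847550963374 ((0.5104727745056152, -0.20520257949829102), 0.019505681470036507)
136 0.1692963045542354 ((0.50972980260849, -0.2046753168106079), 0.015130632556974888)
400 0.1409966094023718 ((0.5884937047958374, -0.23062294721603394), 0.018673179671168327)
104 0.16791229701201493 ((0.5873309373855591, -0.2308908998966217), 0.015843085944652557)
```

Call:
play_rows(plan=[[0,-50,22,0,-1],[0,-105,47,0,-1],[0,-160,71,0,-1],[0,-215,96,0,-1],[0,-270,120,0,-1],[0,-325,144,0,-1],[0,-374,166,0,-1],[0,-374,166,0,-1]])

```text
time: 14.18
tool_pos: [0.4809, 0.2033, 0.2364]
tool_rot: [0.12, -0.695, 0.121, 0.698]
contact_force: [0.1, 0.4, -0.1]
gripper_width: 0.999
```

Call:
play_rows(plan=[[20,0,0,0,-1],[40,0,0,0,-1],[40,0,0,0,-1],[40,0,0,0,-1]])

```text
time: 14.68
tool_pos: [0.4828, 0.1998, 0.1986]
tool_rot: [0.123, -0.696, 0.123, 0.696]
contact_force: [0.7, 0.1, -0.1]
gripper_width: 0.997
```

```bash
python3 -c "
from h import *
to((.4818,.201,.07))
f=grab('wrist','w5.png');P=pts(f);z=P[...,2]
n=np.hypot(P[...,0]-.4818,P[...,1]-.201)<.035
for lo,hi in((.126,.138),(.142,.17)):
  q=P[n&(z>lo)&(z<hi)];print(len(q),q[:,2].max(),cv2.minEnclosingCircle(q[:,:2].astype(np.float32)))
"
```

```text
t 14.68 tcp [0.4828 0.1998 0.1986] grip 0.997 F [ 0.7  0.1 -0.1] q [ 0.25 -0.19  1.85 -0.    1.48  2.17]
x [-0. -0. -1.] y [-0.343 -0.939  0.   ]
shift mm (0.4818, 0.201, 0.07) [128.6  -0.9   1.4] turn -0.002
1776 0.13796431069233028 ((0.4826698899269104, 0.20076093077659607), 0.0180120300501585)
666 0.1623440078456065 ((0.48332905769348145, 0.20074164867401123), 0.01497608982026577)
```

View pics/w5.png

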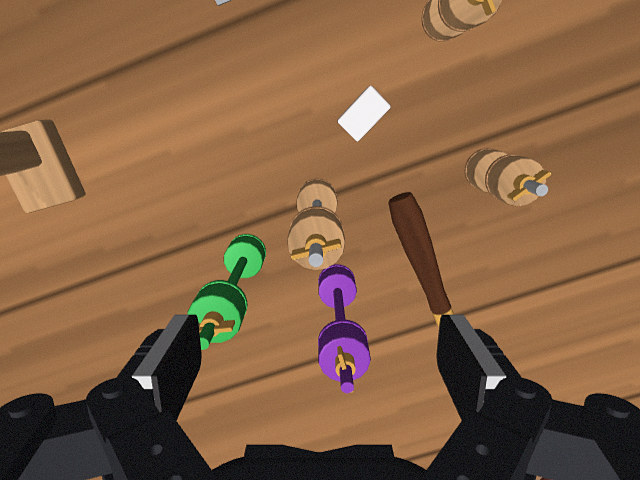

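Call:
play_rows(plan=[[40,-1,0,0,-1],[80,-1,0,0,-1],[110,-1,0,0,-1],[127,-1,0,0,-1],[127,-1,0,0,-1],[127,-1,0,0,1],[127,-1,0,0,1],[127,-1,0,0,1]])

```text
time: 15.72
tool_pos: [0.4841, 0.2017, 0.0734]
tool_rot: [-0.123, 0.697, -0.123, -0.696]
contact_force: [1.7, 0.1, 1.0]
gripper_width: 0.405
```

Call:
play_rows(plan=[[0,0,0,0,1],[0,0,0,0,1],[0,0,0,0,1],[0,0,0,0,1]])

```text
time: 16.23
tool_pos: [0.4842, 0.2017, 0.0734]
tool_rot: [-0.123, 0.697, -0.123, -0.696]
contact_force: [-0.6, -0.6, 6.3]
gripper_width: 0.402
```

Gripped. Lift to a reported z of about 0.266.

Call:
play_rows(plan=[[-20,0,0,0,1],[-60,0,0,0,1],[-110,0,0,0,1],[-160,0,0,0,1],[-195,0,0,0,1],[-195,0,0,0,1],[-195,0,0,0,1]])

```text
time: 17.1
tool_pos: [0.4823, 0.2013, 0.2649]
tool_rot: [0.122, -0.695, 0.123, 0.697]
contact_force: [0.7, 1.0, -1.7]
gripper_width: 0.402
```

```bash
python3 -c "
from h import *
to((.431,-.178,.266))"
```

```text
t 17.1 tcp [0.4823 0.2013 0.2649] grip 0.402 F [ 0.7  1.  -1.7] q [ 0.25 -0.22  1.77  0.    1.6   2.17]
x [-0.003 -0.001 -1.   ] y [-0.342 -0.94   0.002]
shift mm (0.431, -0.178, 0.266) [ -0.7 373.9 -81.6] turn -0.0
```

Call:
play_rows(plan=[[0,30,-7,0,1],[0,80,-17,0,1],[0,135,-29,0,1],[0,190,-41,0,1],[0,245,-53,0,1],[0,300,-65,0,1],[0,350,-76,0,1],[0,374,-82,0,1]])

```text
time: 18.1
tool_pos: [0.4304, -0.1797, 0.2637]
tool_rot: [0.124, -0.694, 0.123, 0.698]
contact_force: [0.3, 0.5, -0.9]
gripper_width: 0.399
```

Call:
play_rows(plan=[[0,0,0,0,1],[0,0,0,0,1],[0,0,0,0,1]])

```text
time: 18.48
tool_pos: [0.4322, -0.1769, 0.2663]
tool_rot: [0.123, -0.696, 0.122, 0.697]
contact_force: [-0.2, -0.0, -1.0]
gripper_width: 0.401
```

```bash
python3 -c "
from h import *
to((.431,-.178,.08))
for n in('top','scene'):
  f=grab(n,n+'6.png');P=pts(f);z=P[...,2]
  m=(z>.188)&(z<.216)&(np.hypot(P[...,0]-.431,P[...,1]+.1756)<.04);q=P[m]
  if len(q): print(n,len(q),q.min(0).round(4),q.max(0).round(4),cv2.minEnclosingCircle(q[:,:2].astype(np.float32)))"
```

```text
t 18.48 tcp [ 0.4322 -0.1769  0.2663] grip 0.401 F [-0.2 -0.  -1. ] q [-0.55 -0.37  1.88  0.    1.63  1.37]
x [-0.001  0.001 -1.   ] y [-0.341 -0.94  -0.   ]
shift mm (0.431, -0.178, 0.08) [186.3   1.5   0.5] turn 0.001
top 300 [ 0.4117 -0.1911  0.1922] [ 0.4462 -0.1587  0.216 ] ((0.4292433261871338, -0.1761777400970459), 0.017974456772208214)
scene 243 [ 0.4132 -0.1873  0.1937] [ 0.4482 -0.1559  0.2159] ((0.4302866756916046, -0.17301228642463684), 0.018773339688777924)
```

Call:
play_rows(plan=[[0,1,-1,0,1],[30,1,-1,0,1],[65,1,-1,0,1],[90,1,-1,0,1],[110,1,-1,0,1],[125,1,-1,0,1],[125,1,-1,0,1]])

```text
time: 19.45
tool_pos: [0.4322, -0.1789, 0.1409]
tool_rot: [0.123, -0.696, 0.123, 0.697]
contact_force: [-0.2, 0.2, -0.7]
gripper_width: 0.402
```

Call:
play_rows(plan=[[20,0,0,0,1],[40,0,0,0,1],[52,0,0,0,1],[59,0,0,0,1],[59,0,0,0,1],[59,0,0,0,1]])

```text
time: 20.2
tool_pos: [0.4333, -0.1796, 0.0838]
tool_rot: [-0.123, 0.697, -0.123, -0.696]
contact_force: [0.4, 0.0, -0.1]
gripper_width: 0.4
```

Call:
play_rows(plan=[[2,0,0,0,1],[2,0,0,0,1],[2,0,0,0,0],[2,0,0,0,-1],[2,0,0,0,-1],[2,0,0,0,-1],[2,0,0,0,-1]])

```text
time: 21.08
tool_pos: [0.4328, -0.1793, 0.0809]
tool_rot: [-0.123, 0.696, -0.123, -0.696]
contact_force: [-0.3, -0.1, -0.5]
gripper_width: 1.0
```

Call:
play_rows(plan=[[-30,0,0,0,-1],[-80,0,0,0,-1],[-130,0,0,0,-1],[-180,0,0,0,-1],[-200,0,0,0,-1],[-200,0,0,0,-1],[-200,0,0,0,-1],[-200,0,0,0,-1]])

```text
time: 22.08
tool_pos: [0.4319, -0.1788, 0.2782]
tool_rot: [0.123, -0.695, 0.122, 0.698]
contact_force: [-0.8, -0.8, -0.0]
gripper_width: 0.997
```

```bash
python3 -c "
from h import *
to((.431,-.178,.08))
f=grab('scene','s7.png');P=pts(f);z=P[...,2]
for x,y in((.431,-.1756),(.51,-.2045),(.589,-.233)):
  n=np.hypot(P[...,0]-x,P[...,1]-y)<.035
  for lo,hi in((.114,.141),(.145,.18)):
    q=P[n&(z>lo)&(z<hi)];print(len(q),q[:,2].max(),cv2.minEnclosingCircle(q[:,:2].astype(np.float32)))"
```

```text
t 22.07 tcp [ 0.4319 -0.1788  0.2782] grip 0.997 F [-0.8 -0.8 -0. ] q [-0.55 -0.37  1.86  0.    1.65  1.37]
x [-0.004  0.002 -1.   ] y [-0.342 -0.94  -0.001]
shift mm (0.431, -0.178, 0.08) [198.2  -0.2   0.3] turn -0.0
330 0.14097204381735584 ((0.4316326379776001, -0.17657175660133362), 0.019155725836753845)
111 0.16888038733308736 ((0.4302625060081482, -0.1770024597644806), 0.015605908818542957)
355 0.1409400372705939 ((0.5105533003807068, -0.20468251407146454), 0.018831931054592133)
137 0.16880347975009075 ((0.5084609985351562, -0.20602881908416748), 0.015411161817610264)
398 0.14094859909028568 ((0.5888550281524658, -0.23025700449943542), 0.019654912874102592)
105 0.16905490242367188 ((0.5874407291412354, -0.2298772931098938), 0.016589833423495293)
```

View pics/s7.png

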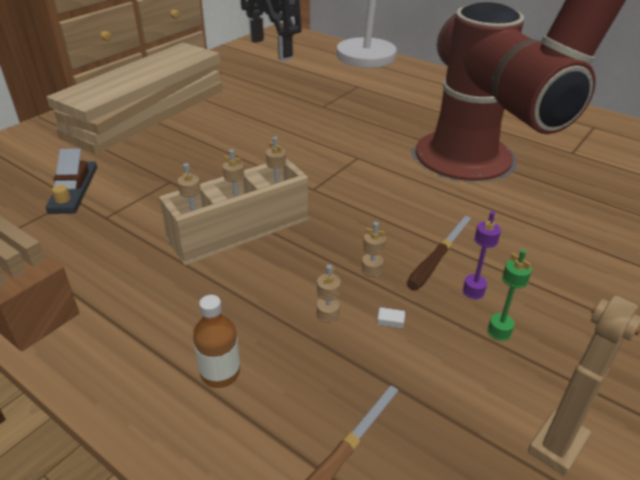

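All three wells now hold upright long clamps (tops at about (187,168), (232,153) and (275,142)). Nothing else has moved, and the gripper is clear.

```bash
python3 -c "
from plant import manip
print(manip.job_done())"
```

```text
the job is handed in; nothing more can be done
None
```

Both wooden long clamps are in the caddy, foot down and wing nut up: the first in well_2 (the middle well), the second in well_1 (the end well). I handed the job in at about 22 s of the 64 s allowed.

**Last checks:** in the scene camera's depth image both clamp tops read about 169 mm, the same as the clamp that was already there (nominal 166 mm). Their upper spools sit within about 1 mm of the well centres. No contact force showed during either insertion, the highest reading at any check was about 6 N, and the gripper was well clear at the end. In the last picture the short, green and purple clamps stand where they were.

**What went wrong:** the first grasp closed on the rod end above the upper spool, because the fingers really end about 31 mm higher than the reported TCP. I found this from the wrist-camera depth, opened the gripper without moving the clamp, and took that offset into account for everything after. It still disagrees with the reported pose.

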